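Weigh the missing foot block and complete the kit

TASK

The kit tray should hold one foot block of each of the three patterns (low, tall, stepped), but one pattern is missing: take a block of the missing pattern out of the rack and stand it, base down, in the middle of the scale's pan, let go and let it settle for a second, without ever pushing the pan down to its stop. Then take it by its sides and put it flat in the tray's empty pocket. Leave the other blocks in their places and do not push over or shift the bottle, the jar or the tape measure.

Things in the scene. Friction and masses are not known exactly. Their poses are not given: they have to be found in the camera images.
- tray: fixed wooden kit tray, 46 (x) x 238 (y) x 60 mm; origin under its centre. 3 pockets in a row, centres y = -76, 0, +76, each 36 (x) x 66 (y), floor at z = 8. 10 mm walls, 60 high, close their y ends; x sides are open above 5 mm thick rims (top z = 14), so blocks are gripped here across their 30 mm width. Two pockets hold a block at the start, one is empty
- rack: fixed plywood rack, 170 (x) x 50 (y) x 60 mm; origin under its centre. 4 slots at x = -60, -20, 20, 60, each 34 wide, floor at z = 8, parted by fins 6 thick, 40 long (y), up to z = 60. Each holds a block, its 60 mm length along y, sticking 10 mm out of the fins at both ends: blocks are gripped here by their ends
- pan_top (a point): centre of the top of the round steel pan (130 mm across, 5 mm thick) of a grey bench scale, body 150 x 150, 42 high; the empty pan's top is 63 mm above the table
- pan (a joint): how far the sprung pan has sunk, m: 0 empty, about 0.001 to 0.003 with a block on it, stop at 0.015 (spring 450 N/m)
- low_1: plain low foot block of brown hardwood, 30 (its x) x 60 (its y) x 26 high (mm); one of two alike, may be in tray or rack. About 70 g. Origin: centre of the underside.
- low_2: plain low foot block of brown hardwood, 30 (its x) x 60 (its y) x 26 high (mm); one of two alike, may be in tray or rack. About 70 g. Origin: centre of the underside.
- tall_1: plain tall foot block of brown hardwood, 30 (its x) x 60 (its y) x 50 high (mm); one of two alike, may be in tray or rack. About 100 g. Origin: centre of the underside.
- tall_2: plain tall foot block of brown hardwood, 30 (its x) x 60 (its y) x 50 high (mm); one of two alike, may be in tray or rack. About 100 g. Origin: centre of the underside.
- step_1: stepped foot block of brown hardwood, 30 (its x) x 60 (its y); the half on its +y side is 50 high, the other half 26 (mm); one of two alike, may be in tray or rack. About 85 g. Origin: centre of the underside.
- step_2: stepped foot block of brown hardwood, 30 (its x) x 60 (its y); the half on its +y side is 50 high, the other half 26 (mm); one of two alike, may be in tray or rack. About 85 g. Origin: centre of the underside.
- glue_bottle: white glue bottle with an orange cap, 56 across, 150 high, standing; bystander. Origin: centre of the underside
- jar: glass jar, 66 across, 75 high, standing; bystander. Origin: centre of the underside
- tape: tape measure lying flat, 66 (x) x 70 (y) x 34 high, black with a steel rim; bystander. Origin: centre of the underside
Things that resemble listed ones, but are neither listed nor needed, are in the scene too. Leave any orange or white look-alike of the low_2 alone. Leave any white look-alike of the tall_2 alone.

How it is judged:
By the outcome, as a careful person would: the job done as asked, in the order asked, and still so for the second after the job is handed in, with the robot touching nothing.
It also fails if it takes over 69 s, if anything falls off the work surface, if the arm or the gripper's body presses on something with over 40 N, if the wrist force passes 120 N, or if a joint passes its speed limit or range.

ROBOT

A 6-joint arm with a two-finger parallel gripper is mounted at the origin on the work surface. World frame = base frame: x ahead of the robot, y to its left, z up, the work surface at z = 0. Lengths are in m, angles in rad, forces in N, time in s.
With the tool pointing down it reaches from about 0.25 to 0.775 m from the base axis. Payload 4 kg.
Tool frame: the origin (TCP) lies at the very end of the fingers, on their centre line; the grasp point (between the pads) lies hold_point_z behind it (hold_point_z is the distance from the TCP to the grasp point, in m); z points along the fingers, y is the direction in which the jaws open and shut (so a half turn about z gives the same grasp; the last joint's range is limited). The gripper opens to 94 mm and grips with 3 to 60 N. Pads are 16 mm wide; open, the fingers measure 119 mm over their backs; the gripper's body (75 mm by 177 mm) begins 78 mm behind the grasp point.
Start: joints at [1.153, 0.087, 1.371, -0, 1.684, -0.103], TCP at [0.17, 0.523, 0.206] pointing down, gripper open.
Joint ranges: [-3.1, 3.1], [-0.76, 2.03], [0.27, 2.55], [-1.08, 4.22], [0.17, 2.65], [-2.57, 2.57]. Speed limits (rad/s): [2.79, 2.79, 3.14, 3.14, 3.14, 3.14].

INTERFACE

Orientations are given as [roll, pitch, yaw] about the fixed x, y, z axes, in that order (R = Rz(yaw) Ry(pitch) Rx(roll)).
In Python, from bench import * gives the robot as it stands.
- The arm moves only by the tool step_arm, never from a script. Its argument "increments" is text: rows parted by semicolons, each of 6 numbers parted by spaces: the shift along the tool's x, y, z in cm, then the turn, a rotation vector about the tool's x, y, z in rad. A call has 1 to 5 rows; each row shifts and turns the commanded pose from where the row before left it, along the tool's axes as they then stand; what a row does not reach is not made up. A row lasts 1/10 s, in which the tool goes at most 50 mm and 8.59 degrees, less where a joint would pass 70% of its speed; a pose out of reach is approached as far as the arm can. A call is refused whole if a number of a shift passes 5 or a number of a turn 0.15, either way. A call with a gripper value outside its range is refused whole. "claw" is the gripper's target within -1 to 1 (shut at 1, half-way at 0, fully open at -1), set as the call begins (left out, the last holds). The fingers move at their own pace and stop on an object; the grip force is fixed at half the most. Time passes only in rows, so rows that do not move let the fingers close. It gives the time, the measured TCP pose, the force and the opening at its end, in the units of the state.
- get_obs(): the state, without advancing time (a new reading comes with each control period).
- snapshot(name): name is "scene" or "top"; returns the picture (384x512x3 uint8, red, green, blue); there is no depth.
- calibration(name): a dict with "camera_matrix" (3x3 intrinsics, pixels), "eye" and "orientation" of the camera in the world. Camera axes: x right, y up, looking along -z (the intrinsics and any distortion apply to the point x, -y, -z); pixel columns grow to the right and rows downward; lengths in m; the calibration is good to about 2 mm. A picture is of the moment at which its call begins. calibration takes no time and is no camera call.
- close_job(): hands the job in, once; it reports no verdict.
The state is a dict: "time": time; "joint_positions": joint angles; "qvel": joint speeds; "joint_torque": joint torques, N m; "tool_pos": TCP position; "ee_rot": TCP orientation; "wrist_force": force on the tool from outside, world axes, zero at the start; "wrist_torque": the same for the moment, N m; "width": finger opening in m.
Only numpy, scipy, OpenCV 4.12 (cv2) and the standard library are available. Lean on these libraries where they do the work, as an engineer would, in place of code of your own. Each camera call takes 0.05 s, during which the arm holds its last target. There are 200 camera calls.

## Working session

There is one attempt and no reset: what is moved stays moved. The work goes in short steps, Python scripts to look and compute and a tool call to move; the robot and the scene stay as the last step left them, time stands still between calls to the robot, and variables do not carry over. Pictures are saved under pics/ and viewed, about 8 in all and at most 12, crops included, and the job is handed in when it is done.

Besides the shell and the picture viewer there is one more tool, called after "Call:" as name(argument=value, ...), one argument or row to a line, values as JSON. step_arm: Moves the arm, as the interface text tells. Its arguments: {"type":"object","properties":{"increments":{"type":"string"},"claw":{"type":"number"}},"required":["increments"]}

```bash
mkdir -p pics; ls
python3 - <<'E'
from bench import *
import cv2
for n in ("scene","top"):
    im=snapshot(n); c=calibration(n); print(n,c)
    cv2.imwrite(f"pics/{n}0.png",im[:,:,::-1])
    cv2.imwrite(f"pics/{n}0b.png",cv2.resize(im[:,:,::-1],(800,600),interpolation=cv2.INTER_CUBIC))
print(get_obs())
E
```

```text
pics
scene {'camera_matrix': array([[447.54445535,   0.        , 245.00581165],
       [  0.        , 447.54445535, 200.80919046],
       [  0.        ,   0.        ,   1.        ]]), 'eye': array([0.85480921, 0.54708182, 0.81123241]), 'orientation': array([ 0.74949949, -0.01107535,  2.69774428])}
top {'camera_matrix': array([[477.33913165,   0.        , 256.43783211],
       [  0.        , 477.33913165, 191.74640656],
       [  0.        ,   0.        ,   1.        ]]), 'eye': array([ 0.35991555, -0.04983478,  1.22894667]), 'orientation': array([ 0.16351668,  0.00423715, -1.55116225])}
{'time': 0.1, 'joint_positions': array([ 1.15289271e+00,  8.78877041e-02,  1.37205909e+00, -1.57255427e-05,
        1.68358949e+00, -1.03093542e-01]), 'qvel': array([ 0.00086523, -0.00164206, -0.002437  ,  0.00038461,  0.00035899,
       -0.00030171]), 'joint_torque': array([ 2.24330484e-03, -3.41251981e+01, -3.03301692e+01,  7.19768903e-02,
        3.04124295e-02, -7.83742257e-05]), 'tool_pos': array([0.17011158, 0.52253053, 0.20443994]), 'ee_rot': array([-3.13965774e+00, -1.84474201e-04,  2.82678065e+00]), 'wrist_force': array([ 1.23345305, -0.85070225,  0.35904874]), 'wrist_torque': array([ 0.03587192, -0.00502643,  0.0115462 ]), 'width': 0.09398404587109174}
```

View pics/scene0b.png

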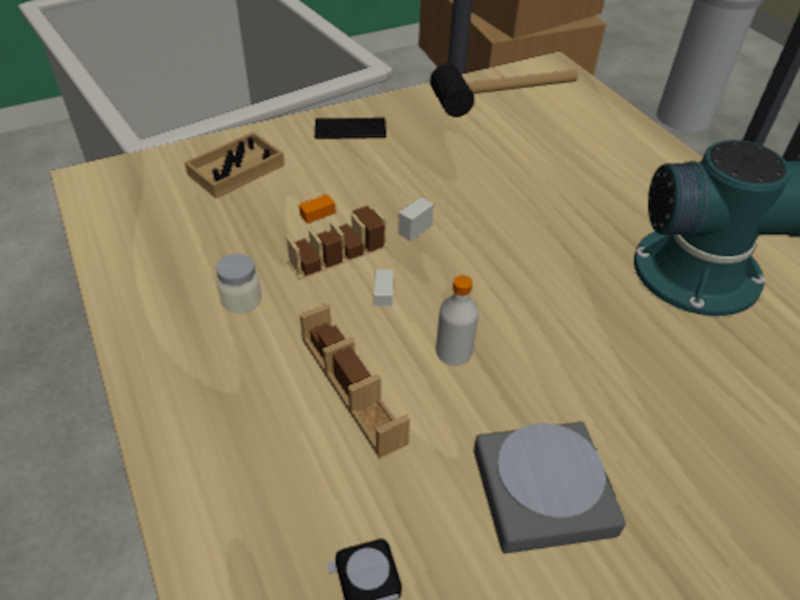

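View pics/top0b.png

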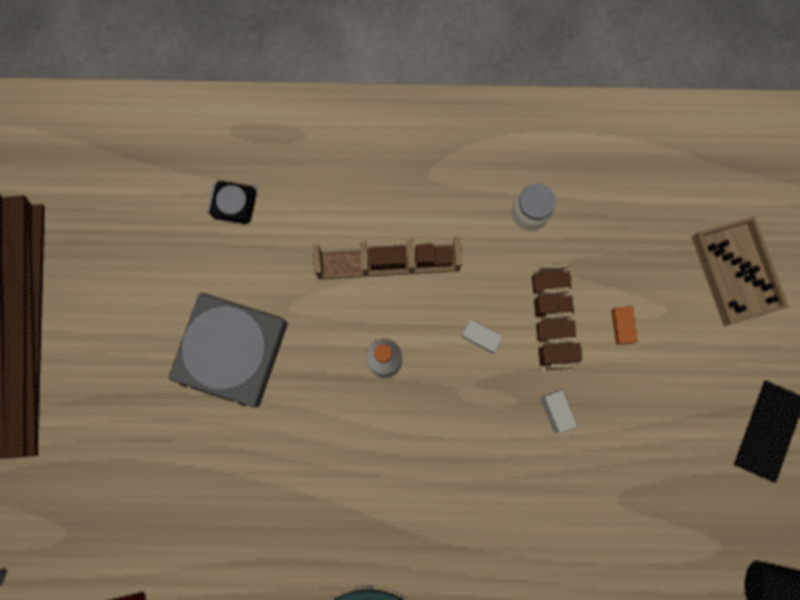

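The tray's pockets hold two blocks and one is empty (upper image px ~(340,265) in the top view). The rack (555,315) has four blocks. The white and orange look-alikes stand apart. I'll enlarge both views.

Run:
```python
import cv2,numpy as np
s=cv2.imread("pics/scene0.png");t=cv2.imread("pics/top0.png")
a=cv2.resize(s[125:295,175:275],None,fx=3.5,fy=3.5,interpolation=cv2.INTER_CUBIC)
b=cv2.resize(t[145:185,195:300],None,fx=4,fy=4,interpolation=cv2.INTER_CUBIC)
c=cv2.resize(t[163:243,335:380],None,fx=5,fy=5,interpolation=cv2.INTER_CUBIC)
o=np.zeros((600,800,3),np.uint8)
o[:595,:350]=a; o[:160,360:780]=b; o[170:570,360:585]=c
o=cv2.convertScaleAbs(o,alpha=1.6,beta=10)
cv2.imwrite("pics/crop1.png",o)
```

```text
(no output)
```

View pics/crop1.png

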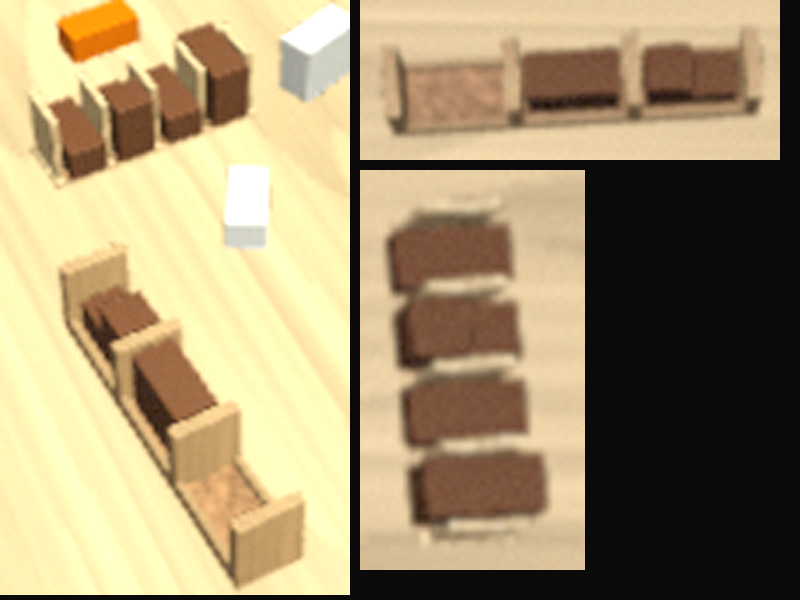

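The tray holds a stepped and a tall block, so **low** is missing. The rack, from far to near, holds low, stepped, low, tall. The orange block and white block are look-alikes. Next I'll fit the poses.

```bash
cat > h.py <<'E'
import numpy as np,cv2
from scipy.spatial.transform import Rotation as R
from scipy.optimize import least_squares
import bench
CAL={n:bench.calibration(n) for n in("scene","top")}
def proj(n,P):
    c=CAL[n];p=(np.atleast_2d(P)-c["eye"])@R.from_euler("xyz",c["orientation"]).as_matrix()
    q=np.c_[p[:,0],-p[:,1],-p[:,2]]@c["camera_matrix"].T
    return q[:,:2]/q[:,2:]
def ray(n,uv,z):
    c=CAL[n];d=np.linalg.inv(c["camera_matrix"])@[uv[0],uv[1],1]
    d=R.from_euler("xyz",c["orientation"]).as_matrix()@[d[0],-d[1],-d[2]]
    return c["eye"]+d*(z-c["eye"][2])/d[2]
def place(pose,P):
    P=np.array(P,float);x,y,a=pose
    return np.c_[x+P[:,0]*np.cos(a)-P[:,1]*np.sin(a),y+P[:,0]*np.sin(a)+P[:,1]*np.cos(a),P[:,2]]
def fit(n,P,uv,x0):
    r=least_squares(lambda q:(proj(n,place(q,P))-uv).ravel(),x0); return r.x,r.fun.reshape(-1,2)
def box(cx,cy,sx,sy,z): return [[cx-sx/2,cy-sy/2,z],[cx+sx/2,cy-sy/2,z],[cx+sx/2,cy+sy/2,z],[cx-sx/2,cy+sy/2,z]]
E
python3 - <<'E'
from h import *
print([k for k in dir(bench) if k[0]!='_'], getattr(bench,'hold_point_z',None))
np.set_printoptions(precision=4,suppress=True)
m=lambda L:np.array(L,float)
# rack, top view
uv=(m([[510,224],[512,277],[518,300],[521,352],[524,378],[526,432],[544,455],[547,510],[422,462],[427,518]])-[360,170])/5+[335,163]-.4
P=m([[75,-30,34],[45,-30,34],[35,-30,34],[5,-30,34],[-5,-30,34],[-35,-30,34],[-45,-30,58],[-75,-30,58],[-45,30,58],[-75,30,58]])/1e3
rk,res=fit("top",P,uv,[.5,-.4,0]);print("rack",rk,res.round(1).tolist())
# tray top view, wall-tops z=60 outer corners
uv=(m([[384,46],[757,28],[762,98],[388,118]])-[360,0])/4+[195,145]-.4
P=m([[23,119,60],[23,-119,60],[-23,-119,60],[-23,119,60]])/1e3
tr,res=fit("top",P,uv,[.6,0,0]);print("tray",tr,res.round(1).tolist())
t=.64
print("pan",ray("top",(223.5*t,347*t),.063),ray("scene",(552*t,469.5*t),.063))
for n,a,b,z in(("bottle",(382,354),(463,285),.15),("jar",(537,202),(236,267),.075),("tape",(231,200),(368,569),.034)):
    print(n,ray("top",m(a)*t,z),ray("scene",m(b)*t,z))
def draw(q,n,im,k,off,pts,col):
    p=((proj(n,place(q,pts))+.5-off)*k).astype(np.int32); cv2.polylines(im,[p],True,col,1)
out=np.zeros((600,800,3),np.uint8)
for n,x0,y0,w,h,k,ox,oy in(("scene",175,125,100,170,3.5,0,0),("top",195,145,105,40,4,360,0),("top",335,163,45,80,5,360,170)):
    im=cv2.imread(f"pics/{n}0.png")[y0:y0+h,x0:x0+w]
    im=cv2.resize(im,None,fx=k,fy=k,interpolation=cv2.INTER_CUBIC); im=cv2.convertScaleAbs(im,alpha=1.5)
    for sx,z in((.06,.034),(.02,.034),(-.02,.034),(-.06,.058)): draw(rk,n,im,k,(x0,y0),box(sx,0,.03,.06,z),(0,255,0))
    for wy in(-.114,-.038,.038,.114): draw(tr,n,im,k,(x0,y0),box(0,wy,.046,.01,.06),(255,0,0))
    draw(tr,n,im,k,(x0,y0),box(0,.076,.036,.066,.008),(0,0,255))
    out[oy:oy+im.shape[0],ox:ox+im.shape[1]]=im
cv2.imwrite("pics/fit1.png",out)
E
```

```text
['IKError', 'calibration', 'close_job', 'get_obs', 'hold_point_z', 'snapshot'] 0.0188
rack [ 0.5336 -0.291   0.0801] [[-0.4, -0.5], [0.4, 0.5], [-0.4, -0.2], [0.1, 1.0], [-0.1, -0.2], [0.7, 0.8], [-0.3, -0.9], [0.3, 0.3], [-0.2, -0.8], [-0.1, 0.1]]
tray [ 0.6261 -0.018   0.0712] [[-0.5, 0.1], [0.7, -0.3], [0.7, 0.1], [-0.9, 0.0]]
pan [0.4715 0.2355 0.063 ] [0.4728 0.2414 0.063 ]
bottle [ 0.4574 -0.0163  0.15  ] [ 0.4633 -0.008   0.15  ]
jar [ 0.7127 -0.2564  0.075 ] [ 0.715  -0.2507  0.075 ]
tape [0.7193 0.2444 0.034 ] [0.7213 0.2472 0.034 ]
```

View pics/fit1.png

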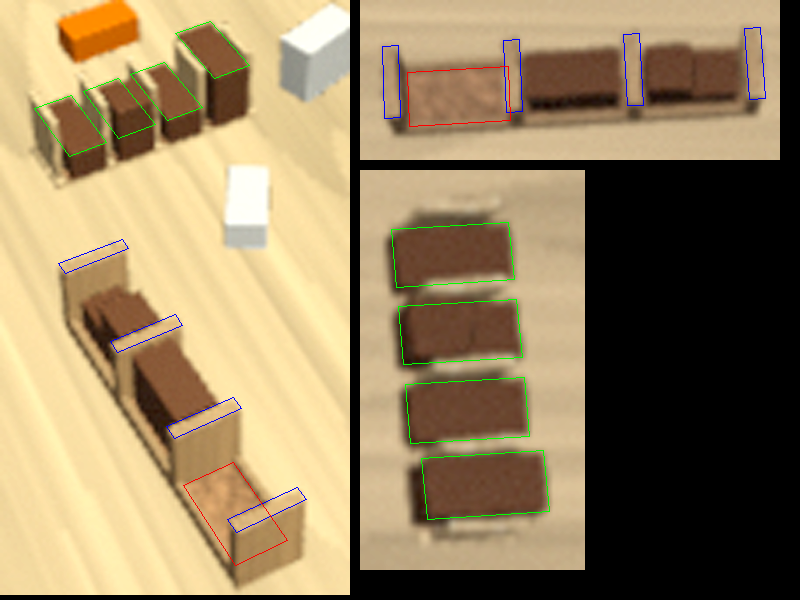

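The overlays fit to about 1 px, and the two cameras disagree by a few mm. I'll take the far low block (rack slot +60, at about (0.595, -0.284)) by its ends. It's next to the rack's open side, so it has the most room. Moving above it now.

Call:
step_arm(
  increments="0 0 0 0 0 -0.132; 0 0 0 0 0 -0.132; 0 0 0 0 0 -0.131",
  claw=-1,
)

```text
time: 0.4
tool_pos: [0.1702, 0.5227, 0.2048]
ee_rot: [-3.14, -0.001, -3.056]
wrist_force: [-0.5, -0.5, 0.3]
width: 0.0945
```

Call:
step_arm(
  increments="-1.6 -3.8 0 0 0 0; -1.6 -3.8 0 0 0 0; -1.6 -3.8 0 0 0 0; -1.6 -3.8 0 0 0 0; -1.6 -3.8 0 0 0 0",
)

```text
time: 0.9
tool_pos: [0.2654, 0.3383, 0.2049]
ee_rot: [-3.141, -0.0, -3.061]
wrist_force: [1.0, 0.7, 0.3]
width: 0.0941
```

Call:
step_arm(
  increments="-1.6 -3.8 0 0 0 0; -1.6 -3.8 0 0 0 0; -1.6 -3.8 0 0 0 0; -1.6 -3.8 0 0 0 0; -1.6 -3.8 0 0 0 0",
)

```text
time: 1.4
tool_pos: [0.3604, 0.1554, 0.2051]
ee_rot: [3.142, -0.0, -3.061]
wrist_force: [0.9, 0.1, -0.8]
width: 0.0939
```

Call:
step_arm(
  increments="-1.6 -3.8 0 0 0 0; -1.6 -3.8 0 0 0 0; -1.6 -3.8 0 0 0 0; -1.6 -3.8 0 0 0 0; -1.6 -3.8 0 0 0 0",
)

```text
time: 1.9
tool_pos: [0.4554, -0.0276, 0.205]
ee_rot: [3.141, -0.0, -3.062]
wrist_force: [0.2, 0.3, -0.1]
width: 0.094
```

Call:
step_arm(
  increments="-1.6 -3.8 0 0 0 0; -1.6 -3.8 0 0 0 0; -1.6 -3.8 0 0 0 0; -1.6 -3.8 0 0 0 0; -1.6 -3.8 0 0 0 0",
)

```text
time: 2.4
tool_pos: [0.5505, -0.2104, 0.2047]
ee_rot: [3.141, -0.001, -3.062]
wrist_force: [0.7, -0.5, 0.3]
width: 0.094
```

Call:
step_arm(
  increments="-1.6 -3.8 0 0 0 0; -1.6 -3.8 0 0 0 0; 0 0 0 0 0 0",
)

```text
time: 2.7
tool_pos: [0.5885, -0.2863, 0.2015]
ee_rot: [3.14, -0.004, -3.066]
wrist_force: [-0.2, 0.6, -0.7]
width: 0.0944
```

Call:
step_arm(
  increments="-0.6 0.2 3.5 0 0 0; 0 0 3.5 0 0 0; 0 0 3.5 0 0 0; 0 0 1 0 0 0; 0 0 0 0 0 0",
)

```text
time: 3.2
tool_pos: [0.5925, -0.2783, 0.0881]
ee_rot: [3.138, -0.004, -3.061]
wrist_force: [0.9, -1.2, 0.8]
width: 0.0943
```

```bash
cat > look.py <<'E'
import sys
from h import *
def grab(tag,specs,draws,alpha=1.5):
    out=np.zeros((600,800,3),np.uint8)
    ims={n:bench.snapshot(n)[:,:,::-1].copy() for n in {s[0] for s in specs}}
    for n,x0,y0,w,h,k,ox,oy in specs:
        im=cv2.resize(ims[n][y0:y0+h,x0:x0+w],None,fx=k,fy=k,interpolation=cv2.INTER_CUBIC); im=cv2.convertScaleAbs(im,alpha=alpha)
        for pts,col in draws: cv2.polylines(im,[((proj(n,pts)+.5-(x0,y0))*k).astype(np.int32)],True,col,1)
        out[oy:oy+im.shape[0],ox:ox+im.shape[1]]=im
    for n in ims: cv2.imwrite(f"pics/{tag}_{n}.png",ims[n])
    cv2.imwrite(f"pics/{tag}.png",out)
E
python3 - <<'E'
from look import *
o=bench.get_obs();print(o["tool_pos"],o["ee_rot"],o["time"])
p=o["tool_pos"];yaw=o["ee_rot"][2]
f=lambda s:(p+R.from_euler("z",yaw).apply([[-.008,s*.047,0],[.008,s*.047,0]]))
rk=(.5336,-.291,.0801)
grab("g1",[("scene",170,90,110,120,3.4,0,0),("top",325,140,70,110,5,400,0)],[(f(1),(0,0,255)),(f(-1),(0,0,255)),(place(rk,box(.06,0,.03,.06,.034)),(0,255,0))])
E
```

```text
[ 0.59245302 -0.27826111  0.08809341] [ 3.13838564 -0.00423631 -3.06097786] 3.2
```

View pics/g1.png

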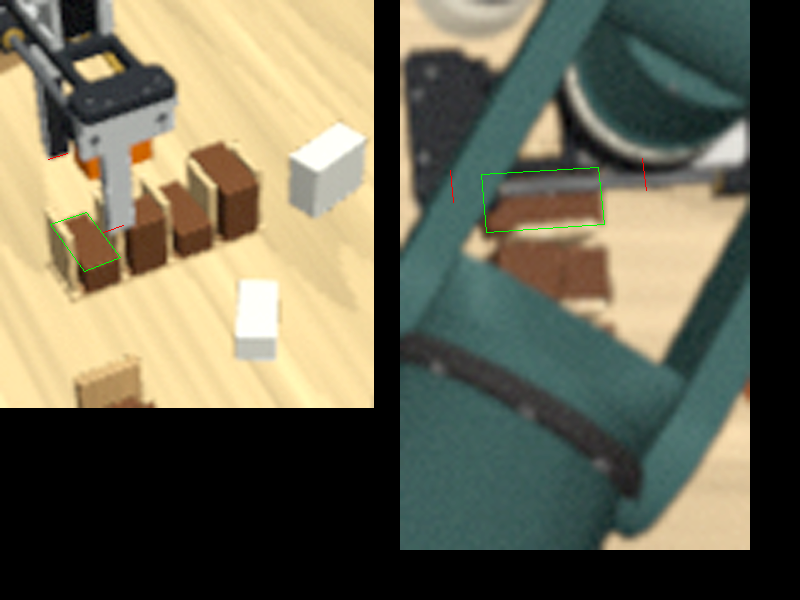

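Call:
step_arm(
  increments="-0.2 -0.6 3 0 0 0; 0 0 2.5 0 0 0; 0 0 1.5 0 0 0; 0 0 0.4 0 0 0; 0 0 0 0 0 0",
)

```text
time: 3.8
tool_pos: [0.597, -0.2856, 0.0174]
ee_rot: [-3.141, 0.001, -3.061]
wrist_force: [0.4, -0.4, 0.2]
width: 0.0942
```

Call:
step_arm(
  increments="0.3 0 0.4 0 0 0; 0 0 0 0 0 0; 0 0 0 0 0 0",
)

```text
time: 4.1
tool_pos: [0.5938, -0.286, 0.0134]
ee_rot: [-3.141, 0.001, -3.062]
wrist_force: [-0.3, -0.4, -0.4]
width: 0.0939
```

Call:
step_arm(
  increments="0 0 0 0 0 0; 0 0 0 0 0 0; 0 0 0 0 0 0; 0 0 0 0 0 0; 0 0 0 0 0 0",
  claw=1,
)

```text
time: 4.6
tool_pos: [0.5935, -0.2858, 0.0124]
ee_rot: [-3.142, -0.0, -3.061]
wrist_force: [0.2, -0.4, -0.3]
width: 0.0597
```

Call:
step_arm(
  increments="0 0 0 0 0 0; 0 0 0 0 0 0; 0 0 0 0 0 0; 0 0 0 0 0 0",
)

```text
time: 5.0
tool_pos: [0.5935, -0.2858, 0.0125]
ee_rot: [-3.142, 0.0, -3.061]
wrist_force: [0.4, 0.2, -0.2]
width: 0.06
```

Call:
step_arm(
  increments="0 0 -1.5 0 0 0; 0 0 -3 0 0 0; 0 0 -4 0 0 0; 0 0 -4 0 0 0; 0 0 -4 0 0 0",
)

```text
time: 5.5
tool_pos: [0.5933, -0.2855, 0.1802]
ee_rot: [-3.141, 0.001, -3.061]
wrist_force: [0.0, -0.4, 0.1]
width: 0.0597
```

Call:
step_arm(
  increments="0 0 -2.3 0 0 0; 0.5 1.5 0 0 0 0; 0.6 3.5 0 0 0 0; 0.6 3.8 0 0 0 0; 0.6 3.8 0 0 0 0",
)

```text
time: 6.0
tool_pos: [0.5599, -0.1609, 0.2016]
ee_rot: [-3.142, 0.001, -3.062]
wrist_force: [0.1, -0.0, 0.1]
width: 0.0597
```

Call:
step_arm(
  increments="0.6 3.8 0 0 0 0; 0.6 3.8 0 0 0 0; 0.6 3.8 0 0 0 0; 0.6 3.8 0 0 0 0; 0.6 3.8 0 0 0 0",
)

```text
time: 6.5
tool_pos: [0.5147, 0.0265, 0.2018]
ee_rot: [3.142, 0.002, -3.062]
wrist_force: [-0.2, 0.3, -0.8]
width: 0.0598
```

Call:
step_arm(
  increments="0.6 3.8 0 0 0 0; 0.6 3.8 0 0 0 0; 0.6 3.8 0 0 0 0; 0.5 3.8 0 0 0 0; 0.3 3.8 0 0 0 0",
)

```text
time: 7.0
tool_pos: [0.4734, 0.2139, 0.202]
ee_rot: [3.141, 0.002, -3.061]
wrist_force: [0.2, 0.2, -1.4]
width: 0.0595
```

Call:
step_arm(
  increments="0 2 0 0 0 0; 0 0.7 0 0 0 0; 0 0 0 0 0 0",
)

```text
time: 7.3
tool_pos: [0.4719, 0.2397, 0.2011]
ee_rot: [-3.142, 0.001, -3.06]
wrist_force: [0.7, 0.0, -0.8]
width: 0.0595
```

Run:
```python
from look import *
o=bench.get_obs();print(o["tool_pos"],o["ee_rot"],o["time"],o["width"])
c=np.linspace(0,2*np.pi,60)
circ=lambda x,y:np.c_[x+.065*np.cos(c),y+.065*np.sin(c),0*c+.063]
cr=lambda x,y:np.array([[x-.01,y,.063],[x+.01,y,.063]])
t0=cv2.imread("pics/top0.png")
grab("g2",[("scene",280,215,130,150,3,0,0),("top",100,175,100,100,4,400,0)],[(circ(.472,.2385),(0,255,0)),(cr(.472,.2385),(0,0,255))])
# fits on the start pictures (unobstructed)
for n in("top","scene"):
    print(n)
im=cv2.imread("pics/g2.png"); 
a=cv2.resize(cv2.imread("pics/top0.png")[180:265,100:190],None,fx=2.3,fy=2.3,interpolation=cv2.INTER_CUBIC)
b=cv2.resize(cv2.imread("pics/scene0.png")[265:355,300:400],None,fx=1.5,fy=1.5,interpolation=cv2.INTER_CUBIC)
for A,n,x0,y0,k in((a,"top",100,180,2.3),(b,"scene",300,265,1.5)):
    cv2.polylines(A,[((proj(n,circ(.472,.2385))+.5-(x0,y0))*k).astype(np.int32)],True,(0,255,0),1)
im[400:400+a.shape[0]-0,400:400+a.shape[1]]=a[:200]
im[460:460+b.shape[0],0:b.shape[1]]=b
cv2.imwrite("pics/g2.png",im)
```

```text
[0.47187908 0.239683   0.20114654] [-3.14152311e+00  7.19057568e-04 -3.05989162e+00] 7.3 0.05954445336296395
top
scene
```

View pics/g2.png

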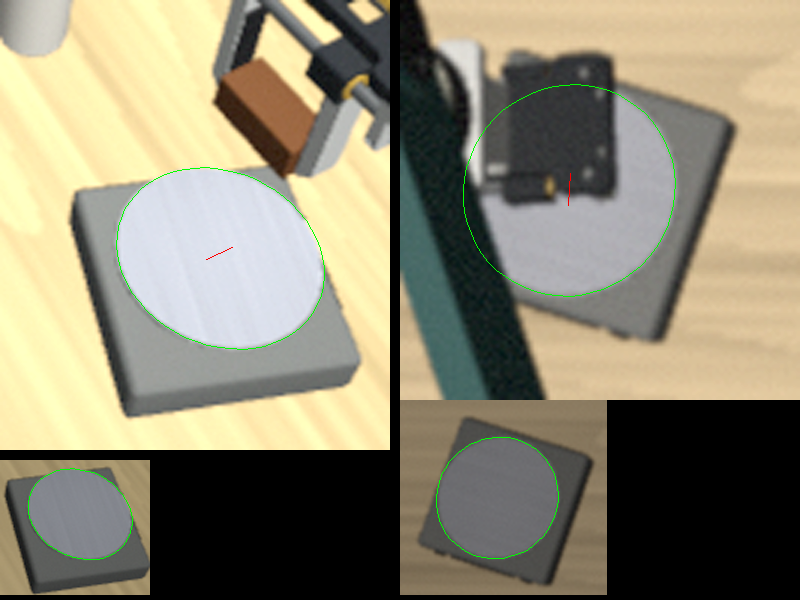

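The pan centre (0.472, 0.2385) fits both views to within a pixel, and the block is held level, so I'm lowering it.

Call:
step_arm(
  increments="0 -0.1 4 0 0 0; 0 0 4 0 0 0; 0 0 3 0 0 0; 0 0 1.5 0 0 0; 0 0 0 0 0 0",
)

```text
time: 7.9
tool_pos: [0.4703, 0.236, 0.0724]
ee_rot: [-3.139, -0.006, -3.064]
wrist_force: [0.4, -0.5, 0.6]
width: 0.0597
```

Call:
step_arm(
  increments="0 0 0 0 0 0; 0 0 0 0 0 0",
)

```text
time: 8.1
tool_pos: [0.4735, 0.2381, 0.0774]
ee_rot: [3.141, 0.003, -3.062]
wrist_force: [1.6, 0.3, -0.4]
width: 0.0596
```

Call:
step_arm(
  increments="0 0 0.4 0 0 0; 0 0 0.3 0 0 0; 0 0 0.2 0 0 0; 0 0 0.1 0 0 0; 0 0 0 0 0 0",
)

```text
time: 8.6
tool_pos: [0.4721, 0.2383, 0.0655]
ee_rot: [3.142, 0.0, -3.061]
wrist_force: [0.3, 0.5, 1.0]
width: 0.0595
```

Call:
step_arm(
  increments="0 0 0 0 0 0; 0 0 0 0 0 0",
)

```text
time: 8.8
tool_pos: [0.4721, 0.2383, 0.0657]
ee_rot: [3.141, 0.0, -3.061]
wrist_force: [0.5, 0.5, 1.3]
width: 0.06
```

Call:
step_arm(
  increments="0 0 0 0 0 0; 0 0 0 0 0 0; 0 0 0 0 0 0; 0 0 0 0 0 0; 0 0 0 0 0 0",
  claw=-1,
)

```text
time: 9.3
tool_pos: [0.4721, 0.2383, 0.0655]
ee_rot: [3.141, 0.0, -3.061]
wrist_force: [-0.3, 0.4, -0.2]
width: 0.093
```

Call:
step_arm(
  increments="0 0 -1 0 0 0; 0 0 -2 0 0 0; 0 0 -3 0 0 0; 0 0 -3 0 0 0; 0 0 0 0 0 0",
)

```text
time: 9.8
tool_pos: [0.475, 0.2394, 0.1617]
ee_rot: [3.138, 0.011, -3.061]
wrist_force: [0.9, 0.3, 0.4]
width: 0.0941
```

Call:
step_arm(
  increments="0 0 0 0 0 0.143; 0 0 0 0 0 0.143; 0 0 0 0 0 0.143; 0 0 0 0 0 0.143; 0 0 0 0 0 0.143",
)

```text
time: 10.3
tool_pos: [0.4717, 0.2381, 0.1549]
ee_rot: [-3.141, -0.001, 2.501]
wrist_force: [0.1, -0.0, 0.5]
width: 0.094
```

Call:
step_arm(
  increments="0 0 0 0 0 0.143; 0 0 0 0 0 0.143; 0 0 0 0 0 0.143; 0 0 0 0 0 0.143; 0 0 0 0 0 0.143",
)

```text
time: 10.8
tool_pos: [0.4717, 0.2381, 0.1548]
ee_rot: [-3.141, 0.0, 1.786]
wrist_force: [0.3, -0.7, 0.3]
width: 0.0942
```

Call:
step_arm(
  increments="0 0 0 0 0 0.141; 0 0 0 0 0 0; 0 0 0 0 0 0; 0 0 0 0 0 0",
)

```text
time: 11.2
tool_pos: [0.4719, 0.2382, 0.1553]
ee_rot: [-3.141, 0.0, 1.653]
wrist_force: [0.3, -0.0, -0.7]
width: 0.0941
```

Run:
```python
from look import *
o=bench.get_obs();print(o["tool_pos"],o["ee_rot"],o["time"],o["width"],o["wrist_force"])
q=(.472,.2382,.0805)
grab("g3",[("scene",280,215,130,150,3,0,0),("top",100,175,100,100,4,400,0)],[(place(q,box(0,0,.03,.06,.0875)),(0,255,0))])
```

```text
[0.47194879 0.23820989 0.15525277] [-3.14125062e+00  3.94394560e-05  1.65278450e+00] 11.2 0.09407151426770913 [ 0.28041672 -0.0438731  -0.7192297 ]
```

View pics/g3.png

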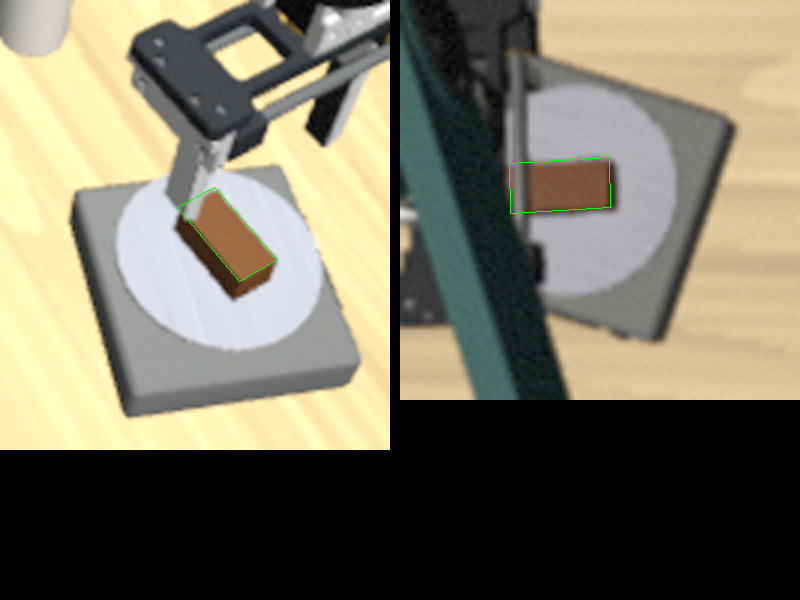

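The block stands in the middle of the pan as planned and has settled for over 2 s. Before regrasping I'll refine the tray pose from the first, unobstructed pictures.

Run:
```python
from h import *
tr=(.6261,-.018,.0712)
out=np.zeros((600,800,3),np.uint8)
for n,x0,y0,w,h,k,ox,oy in(("scene",205,240,60,55,7,0,0),("top",198,148,48,34,7.5,430,0),("top",270,145,32,34,7.5,430,280),("scene",188,192,60,30,6,0,400)):
    im=cv2.imread(f"pics/{n}0.png")[y0:y0+h,x0:x0+w]
    im=cv2.resize(im,None,fx=k,fy=k,interpolation=cv2.INTER_CUBIC); im=cv2.convertScaleAbs(im,alpha=1.5)
    for wy in(-.114,.038,.114):
        cv2.polylines(im,[((proj(n,place(tr,box(0,wy,.046,.01,.06)))+.5-(x0,y0))*k).astype(np.int32)],True,(255,0,0),1)
    im=im[:600-oy,:800-ox]; out[oy:oy+im.shape[0],ox:ox+im.shape[1]]=im
cv2.imwrite("pics/tray.png",out)
```

```text
(no output)
```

View pics/tray.png

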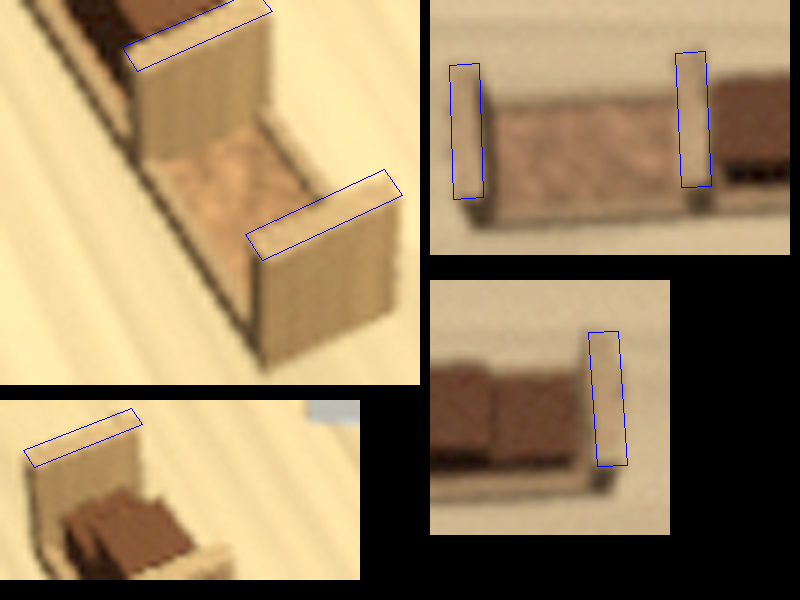

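The tray fit is good in both views, and the +y pocket centre is about (0.6207, 0.0578). Next is the side grasp on the pan.

Call:
step_arm(
  increments="0 0 3 0 0 0; 0 0 3 0 0 0; 0 0 1.2 0 0 0; 0 0 0.5 0 0 0; 0 0 0 0 0 0",
)

```text
time: 11.8
tool_pos: [0.4721, 0.2383, 0.0785]
ee_rot: [-3.141, 0.0, 1.651]
wrist_force: [-0.3, 0.5, -0.5]
width: 0.0944
```

Call:
step_arm(
  increments="0 0 0 0 0 0; 0 0 0 0 0 0",
)

```text
time: 12.0
tool_pos: [0.4732, 0.2387, 0.0802]
ee_rot: [3.139, -0.001, 1.651]
wrist_force: [-0.4, 0.3, 0.5]
width: 0.0939
```

Call:
step_arm(
  increments="0 0 0.4 0 0 0; 0 0 0.3 0 0 0; 0 0 0.1 0 0 0; 0 0 0 0 0 0; 0 0 0 0 0 0",
)

```text
time: 12.5
tool_pos: [0.4721, 0.2383, 0.0704]
ee_rot: [-3.142, -0.0, 1.651]
wrist_force: [-0.7, -0.3, -0.3]
width: 0.0937
```

Call:
step_arm(
  increments="0 0 0 0 0 0; 0 0 0 0 0 0; 0 0 0 0 0 0; 0 0 0 0 0 0; 0 0 0 0 0 0",
  claw=1,
)

```text
time: 13.0
tool_pos: [0.4721, 0.2383, 0.0705]
ee_rot: [3.141, -0.0, 1.651]
wrist_force: [0.6, -0.4, 0.6]
width: 0.0574
```

Call:
step_arm(
  increments="0 0 0 0 0 0; 0 0 0 0 0 0; 0 0 0 0 0 0; 0 0 0 0 0 0; 0 0 0 0 0 0",
)

```text
time: 13.5
tool_pos: [0.4721, 0.2383, 0.0705]
ee_rot: [3.142, -0.0, 1.651]
wrist_force: [-0.5, 0.2, -0.6]
width: 0.0299
```

Call:
step_arm(
  increments="0 0 -1 0 0 0; 0 0 -3 0 0 0; 0 0 -3 0 0 0; 0 0 -3 0 0 0.009; -1 0.7 0 0 0 0",
)

```text
time: 14.0
tool_pos: [0.4822, 0.2304, 0.1768]
ee_rot: [3.131, -0.004, 1.644]
wrist_force: [-0.2, 0.5, -0.3]
width: 0.0295
```

Call:
step_arm(
  increments="-3 2 0 0 0 0; -3.6 2.6 0 0 0 0; -3.6 2.6 0 0 0 0; -3.6 2.6 0 0 0 0; -3 2.1 0 0 0 0",
)

```text
time: 14.5
tool_pos: [0.6113, 0.0669, 0.169]
ee_rot: [-3.14, 0.0, 1.641]
wrist_force: [0.2, 0.5, -0.3]
width: 0.0297
```

Call:
step_arm(
  increments="-1.2 0.9 0 0 0 0; 0 0 0 0 0 0; 0 0 3 0 0 0; 0 0 3 0 0 0; 0 0 0 0 0 0",
)

```text
time: 15.0
tool_pos: [0.6157, 0.0599, 0.1049]
ee_rot: [-3.13, -0.002, 1.644]
wrist_force: [-1.1, -0.5, -1.6]
width: 0.0295
```

Call:
step_arm(
  increments="0 0 0 0 0 0; 0 0 0 0 0 0; 0 0 0 0 0 0",
)

```text
time: 15.3
tool_pos: [0.6213, 0.0588, 0.113]
ee_rot: [3.138, 0.0, 1.642]
wrist_force: [0.2, -0.1, -0.1]
width: 0.0295
```

Run:
```python
from look import *
o=bench.get_obs();p=o["tool_pos"];print(p,o["ee_rot"],o["time"],o["width"])
tr=(.6261,-.018,.0712);q=(p[0],p[1],o["ee_rot"][2]-np.pi/2)
z=p[2]-.0093
grab("g4",[("scene",185,170,105,130,4,0,0),("top",190,130,75,75,5,425,0)],[(place(q,box(0,0,.03,.06,z)),(0,255,0)),(place(q,box(0,0,.03,.06,z+.026)),(0,255,0)),(place(tr,box(0,.076,.036,.066,.008)),(0,0,255))])
```

```text
[0.62129468 0.05883315 0.11301658] [3.13753382e+00 5.73773906e-05 1.64244277e+00] 15.3 0.02947446795752943
```

View pics/g4.png

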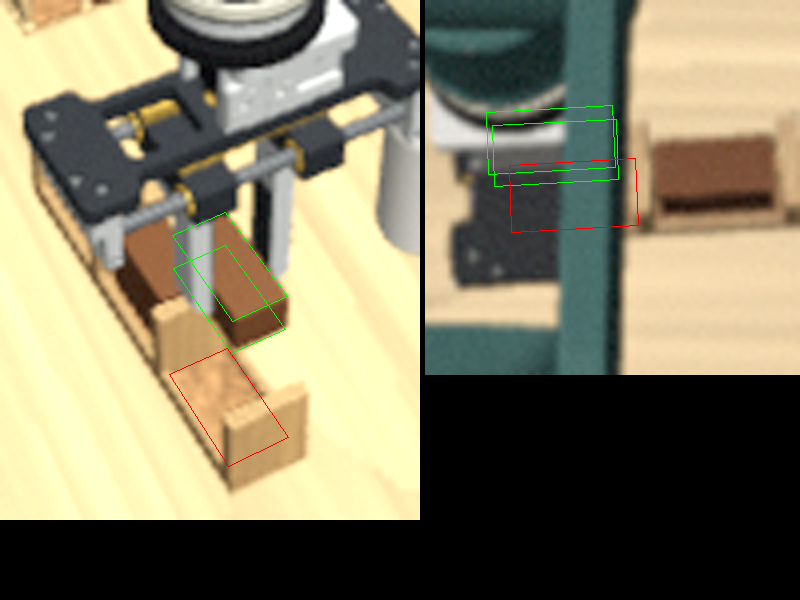

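The held block matches the model, and the pocket is directly below. Lowering it in stages.

Call:
step_arm(
  increments="-0.1 -0.05 2 0 0 0; 0 0 2.5 0 0 0; 0 0 1.5 0 0 0; 0 0 0.5 0 0 0; 0 0 0 0 0 0",
)

```text
time: 15.9
tool_pos: [0.6194, 0.0573, 0.0449]
ee_rot: [-3.14, -0.0, 1.642]
wrist_force: [0.1, 0.1, -1.2]
width: 0.0301
```

Call:
step_arm(
  increments="0 0 0 0 0 0; 0 0 0 0 0 0; 0 0 0 0 0 0",
)

```text
time: 16.2
tool_pos: [0.6206, 0.0573, 0.0467]
ee_rot: [3.139, 0.0, 1.642]
wrist_force: [0.8, 0.7, -0.7]
width: 0.0298
```

Call:
step_arm(
  increments="0 0.05 0.8 0 0 0; 0 0 0.7 0 0 0; 0 0 0.5 0 0 0; 0 0 0.4 0 0 0; 0 0 0 0 0 0",
)

```text
time: 16.7
tool_pos: [0.6197, 0.0573, 0.0202]
ee_rot: [-3.14, -0.0, 1.642]
wrist_force: [0.2, 0.6, -1.2]
width: 0.0296
```

Call:
step_arm(
  increments="0 0 0 0 0 0; 0 0 0 0 0 0",
)

```text
time: 16.9
tool_pos: [0.6205, 0.0573, 0.0218]
ee_rot: [3.141, -0.0, 1.642]
wrist_force: [0.2, 0.1, -0.3]
width: 0.0297
```

Call:
step_arm(
  increments="0 0 0.2 0 0 0; 0 0 0.1 0 0 0; 0 0 0.1 0 0 0; 0 0 0 0 0 0; 0 0 0 0 0 0",
)

```text
time: 17.4
tool_pos: [0.6203, 0.0573, 0.0175]
ee_rot: [3.142, -0.0, 1.642]
wrist_force: [0.9, 0.8, 0.1]
width: 0.0299
```

Call:
step_arm(
  increments="0 0 0 0 0 0; 0 0 0 0 0 0; 0 0 0 0 0 0; 0 0 0 0 0 0; 0 0 0 0 0 0",
  claw=-0.3,
)

```text
time: 17.9
tool_pos: [0.6203, 0.0573, 0.0176]
ee_rot: [3.141, -0.0, 1.642]
wrist_force: [0.8, 0.5, -0.5]
width: 0.0609
```

Call:
step_arm(
  increments="0 0 0 0 0 0; 0 0 0 0 0 0; 0 0 -1 0 0 0; 0 0 -3 0 0 0; 0 0 -4 0 0 0",
)

```text
time: 18.4
tool_pos: [0.6185, 0.0573, 0.0963]
ee_rot: [-3.136, -0.0, 1.642]
wrist_force: [0.6, 0.8, 0.1]
width: 0.0609
```

Call:
step_arm(
  increments="0 0 -4 0 0 0; 0 0 -4 0 0 0; 0 0 -2 0 0 0; -4 0 0 0 0 0; -4 0 0 0 0 0",
)

```text
time: 18.9
tool_pos: [0.6268, -0.0224, 0.2004]
ee_rot: [3.137, 0.001, 1.645]
wrist_force: [-0.3, 0.5, 0.3]
width: 0.0607
```

Call:
step_arm(
  increments="4 0 0 0 0 0; 4 0 0 0 0 0; 4 0 0 0 0 0; 4 0 0 0 0 0; 4 0 0 0 0 0",
)

```text
time: 19.4
tool_pos: [0.6117, 0.1783, 0.1986]
ee_rot: [3.14, -0.0, 1.641]
wrist_force: [0.2, 0.3, 0.5]
width: 0.0612
```

Call:
step_arm(
  increments="4 0 0 0 0 0; 4 0 0 0 0 0; 4 0 0 0 0 0; 0 0 0 0 0 0; 0 0 0 0 0 0",
)

```text
time: 19.9
tool_pos: [0.603, 0.2974, 0.1979]
ee_rot: [3.141, 0.0, 1.644]
wrist_force: [0.2, -0.7, 0.2]
width: 0.0611
```

Run:
```python
from look import *
o=bench.get_obs();print(o["tool_pos"],o["time"],o["width"],o["wrist_force"])
tr=(.6261,-.018,.0712)
grab("g5",[("scene",170,115,130,180,3.3,0,0),("top",190,100,190,145,1.95,430,0),("top",190,140,60,50,6,430,290)],[(place(tr,box(0,.076,.03,.06,.034)),(0,255,0))])
```

```text
[0.60301669 0.29741215 0.19792054] 19.9 0.0610663491658674 [ 0.2267922  -0.66720797  0.17358084]
```

View pics/g5.png

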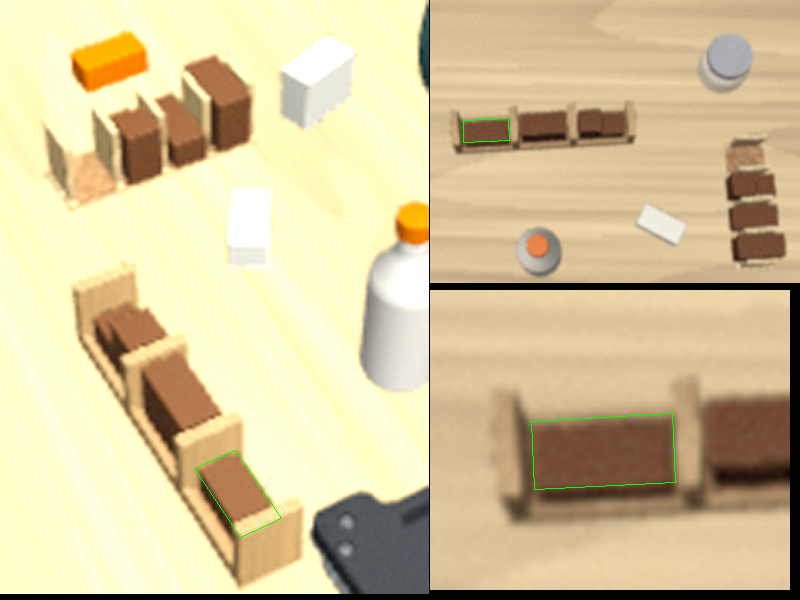

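The low block lies flat in the +y pocket, and its top matches the model drawn at z = 34 mm. The other blocks, the bottle and the jar are unmoved, and the gripper is clear. Handing in.

Run:
```python
from bench import *
print(close_job(), get_obs()["time"])
```

```text
the job is handed in; nothing more can be done
the job is handed in; nothing more can be done
```

The tray held a tall and a stepped block, so the missing pattern was low. I took the low block from the rack's far slot by its ends and stood it in the middle of the scale's pan. It stayed there, released, for over 2 s. I then gripped it by its sides, put it in the tray's empty +y pocket and handed the job in at about 20 s of the 69 s allowed.

- **Tray:** the last pictures showed the block flat and centred in the pocket.
- **Other items:** the other blocks, the bottle and the jar were in their places, and the gripper was clear. The tape measure was outside those last crops, so I didn't check it again; the arm stayed about 12 cm from it.
- **Pan:** from the tool height, it sank about 2 mm of its 15 mm travel at release, with about 1 N on the wrist.
- **Camera disagreement:** the two cameras differed by a few mm early on, but the close-up looks agreed with the arm's own position.

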